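# Unclamp the drilled bracket and hold it toe-down over the chip tray

## Task

Slide the vise jaw fully open and leave it open, then lift the drilled aluminium bracket out of the vise. Turn it so that it leans at about 45 degrees with the toe of its foot as the lowest point, its two plate faces staying upright, and finish while still holding it still like that, the toe over the white tray and at least 12 cm above the bench, as one would to shed the drilling chips. Do not let go at the end, and leave all the other things on the bench where they are.

Things in the scene. Friction and masses are not known exactly. Their poses are not given: they have to be found in the camera images.
- vise: grey drill vise fixed to the bench: bed 124 (its x) x 210 (y) x 22 mm high, origin at the centre of its underside, z up, x roughly away from the robot (yaw within 0.35). Fixed jaw 90 mm wide (x), y -96 to -66 mm, top 55 mm above the bench. The sliding jaw opens along the vise's +y, away from the fixed jaw.
- jaw (a joint): opening of the sliding jaw, m: starts at 0 to 0.004 (shut on the bracket), stop at 0.045 (fully open). Slides along the vise's +y, stays where left (4 N friction). Jaw 90 mm wide (x), top 55 mm above the bench, front face at vise y = -53 mm when 0. Its lip reaches 14 mm over the bracket's foot, so the bracket cannot rise until it is open.
- jaw_handle (a point): point on the axis of the sliding jaw's upright round black handle, 20 mm in diameter, spanning heights 55 to 115 mm above the bench; this point is 92 mm high, at vise x = 0, y = 15 mm plus the joint value. Can be pinched from above; 75 mm from the middle of the bracket's plate when shut.
- bracket: drilled aluminium bracket, 0.25 kg, on the vise bed (22 mm high) at vise x 0, y -60 mm, axes parallel. Origin: centre of the upright plate's underside. Plate 70 (x) x 10 (y) x 85 mm (z), free of the jaws over 55 mm above the bench. Foot 10 mm high, y -5 to 21, x -60 to 35 mm: what juts past the plate at -x (robot side at the start) is the toe. Leaning toe-down, x points 45 degrees up, y is level.
- toe (a point): tip of the bracket's toe, at the bracket's x = -60, y = 8, z = 0 mm
- tray: white open chip tray fixed on the bench, outside 170 (its x) x 230 (its y) x 35 mm high, walls 4 mm, origin at the centre of its underside, z up. Vise and tray stand left and right of the middle; either may be on either side.
- beaker: a clear beaker, 72 mm wide, 90 mm tall, standing between or just beyond the vise and tray places; a bystander, origin at its underside
- pot: a grey plastic pot, 120 mm wide, 120 mm tall, at the far right; a bystander, origin at its underside
- bottle: a small clear bottle with a cap, 60 mm wide, 120 mm tall, at the far left; a bystander, origin at its underside
- battery: a black battery block, 65 x 70 x 90 mm with two short terminals, at the left; a bystander, origin at its underside
- screwdriver: a screwdriver 170 mm long lying roughly along x near the middle line of the bench, between vise and tray; a bystander, origin at its underside (its resting side)
- brush: a brush 180 mm long lying at the right; a bystander, origin at its underside (its resting side)
- offcut: a short aluminium angle offcut, 70 x 35 x 40 mm, at the far left of the middle; not the bracket; a bystander, origin at its underside
- spool: a copper spool, 56 mm wide, 46 mm tall, beyond and to the right of the beaker; a bystander, origin at its underside
Not all that is in view belongs to the job. What is shaped like the bracket but orange or purple is not meant. Leave any orange look-alike of the vise alone.

How it is judged:
By the outcome, as a careful person would: the job done as asked, in the order asked, and still so for the second after the job is handed in, while the arm keeps its last pose, push and grip.
It also fails if it takes over 50 s, if anything falls off the work surface, if the arm or the gripper's body presses on something with over 40 N, if the wrist force passes 120 N, or if a joint passes its speed limit or range.

## Robot

A 6-joint arm with a two-finger parallel gripper is mounted at the origin on the work surface. World frame = base frame: x ahead of the robot, y to its left, z up, the work surface at z = 0. Lengths are in m, angles in rad, forces in N, time in s.
With the tool pointing down it reaches from about 0.325 to 0.75 m from the base axis. Payload 7.6 kg.
Tool frame: the origin (TCP) lies midway between the tips of the shut fingers; the grasp point (between the pads) lies 19 mm behind it; z points along the fingers, y is the line along which they close (so a half turn about z gives the same grasp; the last joint's range is limited). The gripper opens to 85 mm and grips with 20 to 120 N. Pads are 22 mm wide; open, the fingers measure 114 mm over their backs; the gripper's body (76 mm by 85 mm) begins 54 mm behind the grasp point. The pads swing forward as they close: fully open they stand 13 mm farther back than shut.
Start: joints at [-1.407, 0.052, 1.401, -0, 1.689, -0.07], TCP at [0.122, -0.511, 0.231] pointing down, gripper open.
Joint ranges: [-2.9, 2.9], [-0.91, 2.17], [0.12, 2.37], [-1.06, 4.2], [0.26, 2.73], [-2.93, 2.93]. Speed limits (rad/s): [2.57, 2.57, 3.01, 3.14, 3.14, 3.14].

## Interface

Orientations are given as [roll, pitch, yaw] about the fixed x, y, z axes, in that order (R = Rz(yaw) Ry(pitch) Rx(roll)).
In Python, from plant import r, solver, viewer, current_clock, current_joint_positions, current_joint_vel, current_tau, current_tool_pos, current_orientation, current_force, current_ft_torque, current_grip_width, current_grip_force gives the robot as it stands. Calls block until the motion is done:
- r.goto(position, orientation): joint-space move of the TCP to a pose.
- r.move_l(position, v=0.15, rot=None): straight line of the TCP; rot=None keeps the orientation; v is the mean speed in m/s.
- r.set_joints(angles): joint-space move.
- r.set_gripper(opening, effort=None): opening from 0.0 (shut) to 1.0 (fully open); effort is the grip in N (None keeps the last); returns when the fingers have stopped.
- r.hold(seconds).
- solver.solve_ik(position, orientation): joint angles nearest the present ones, or None.
- viewer.get_image(name): name is "scene" or "side" or "wrist"; returns the picture (384x512x3 uint8, red, green, blue); there is no depth.
- viewer.camera_params(name): a dict with "fov_y" (degrees; the focal length in pixels is half the picture's height over the tangent of half this angle, whatever the lens; pixels are square), "cx", "cy" (the principal point, pixels), "k1" (the pictures are not rectified: a ray, as slopes to the right and down, at radius r is drawn at 1 + k1 r^2 times it, then the intrinsics apply), "extrinsics" (4x4, takes a point from world to camera coordinates); the wrist camera has in their place "hand_eye" (4x4, takes a point from camera to tool coordinates, whose origin is the TCP and whose axes are the flange's). Camera axes: x right, y up, looking along -z (the intrinsics and any distortion apply to the point x, -y, -z); pixel columns grow to the right and rows downward; lengths in m; the calibration is good to about 2 mm. A picture is of the moment at which its call begins: read the wrist's pose just before it. camera_params takes no time and is no camera call.
A pose or a line that the arm cannot do raises r.MotionError and nothing moves.
- r.job_done(): hands the job in; it is judged then, once.
Readings, each from a call of its own:
- current_clock(): time.
- current_joint_positions(): joint angles.
- current_joint_vel(): joint speeds.
- current_tau(): joint torques, N m.
- current_tool_pos(): TCP position.
- current_orientation(): TCP orientation.
- current_force(): force on the tool from outside, world axes, zero at the start.
- current_ft_torque(): the same for the moment, N m.
- current_grip_width(): opening from 0.0 (shut) to 1.0 (fully open).
- current_grip_force(): force on a finger pad.
Only numpy, scipy, OpenCV 4.12 (cv2) and the standard library are available. Lean on these libraries where they do the work, as an engineer would, in place of code of your own. Each camera call takes 0.05 s, during which the arm holds its last target. There are 200 camera calls.

## Working session

There is one attempt and no reset: what is moved stays moved. The work goes in short steps, each a Python script; the robot and the scene stay as the last script left them, time stands still between calls to the robot, and variables do not carry over. Pictures are saved under pics/ and viewed, at most 10 in all, crops included, and the job is handed in when it is done.

```bash
ls; mkdir -p pics; cat > h.py <<'E'
import numpy as np, cv2
from plant import *
from scipy.spatial.transform import Rotation as R
def snap(name,fn=None):
    p=current_tool_pos();o=current_orientation()
    im=np.array(viewer.get_image(name))
    if fn: cv2.imwrite('pics/'+fn,im[:,:,::-1])
    return im,p,o
def cam(name,p=None,o=None):
    c=viewer.camera_params(name)
    if 'extrinsics' in c: T=np.linalg.inv(np.array(c['extrinsics']))
    else:
        W=np.eye(4);W[:3,:3]=R.from_euler('xyz',o).as_matrix();W[:3,3]=p
        T=W@np.array(c['hand_eye'])
    f=192/np.tan(np.radians(c['fov_y'])/2)
    return c,T,f
def ray(name,uv,p=None,o=None):
    c,T,f=cam(name,p,o)
    K=np.array([[f,0,c['cx']],[0,f,c['cy']],[0,0,1.]])
    d=(np.array(uv,float)-[c['cx'],c['cy']])/f
    u=d.copy()
    for _ in range(30): u=d/(1+c['k1']*(u@u))
    return T[:3,3],T[:3,:3]@np.array([u[0],-u[1],-1])
def onz(name,uv,z,p=None,o=None):
    a,d=ray(name,uv,p,o); return a+d*(z-a[2])/d[2]
def proj(name,X,p=None,o=None):
    c,T,f=cam(name,p,o); q=np.linalg.inv(T)@np.append(X,1)
    u=np.array([q[0],-q[1]])/-q[2]; u=u*(1+c['k1']*(u@u))
    return u*f+[c['cx'],c['cy']]
E
python3 - <<'E'
from h import *
a=snap('scene')[0];b=snap('side')[0]
cv2.imwrite('pics/scene.png',cv2.resize(a[:,:,::-1],(800,600)));cv2.imwrite('pics/side.png',cv2.resize(b[:,:,::-1],(800,600)))
np.save('scene.npy',a);np.save('side.npy',b)
for n in('scene','side','wrist'):print(n,viewer.camera_params(n))
E
```

```text
pics
scene {'fov_y': 44.879748455064394, 'cx': 260.2787258408713, 'cy': 188.41753403843234, 'k1': -0.15869564822197899, 'extrinsics': array([[ 0.3354459 ,  0.94200082, -0.0105118 , -0.1453413 ],
       [-0.58652936,  0.21756853,  0.78015848,  0.23150103],
       [ 0.73719696, -0.25553548,  0.62549361, -1.97713945],
       [ 0.        ,  0.        ,  0.        ,  1.        ]])}
side {'fov_y': 48.70206894488864, 'cx': 252.39417776977217, 'cy': 192.512016242956, 'k1': -0.025945486150985207, 'extrinsics': array([[-0.99773225, -0.0672776 ,  0.00202154,  0.49692312],
       [ 0.03737228, -0.5287549 ,  0.84795139, -0.11066253],
       [-0.05597923,  0.846104  ,  0.53007014, -1.29476539],
       [ 0.        ,  0.        ,  0.        ,  1.        ]])}
wrist {'fov_y': 61.58587107994028, 'cx': 250.1800935361401, 'cy': 193.2085461810286, 'k1': -0.08689627176009757, 'hand_eye': array([[ 1.94296220e-04,  9.54602323e-01,  2.97883144e-01,
         7.55108373e-02],
       [ 9.99999834e-01, -3.47246105e-04,  4.60535459e-04,
        -4.24970818e-04],
       [ 5.43066981e-04,  2.97883005e-01, -9.54602232e-01,
        -1.42876365e-01],
       [ 0.00000000e+00,  0.00000000e+00,  0.00000000e+00,
         1.00000000e+00]])}
```

View pics/scene.png

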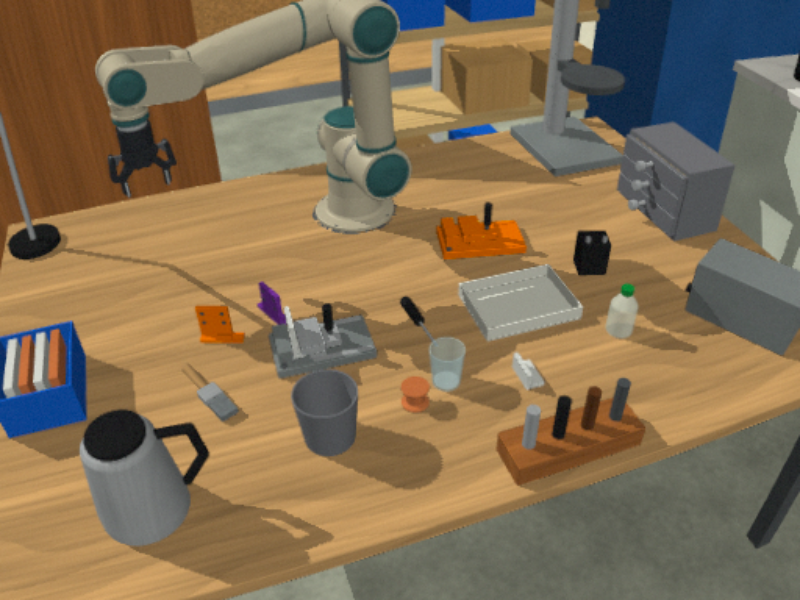

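View pics/side.png

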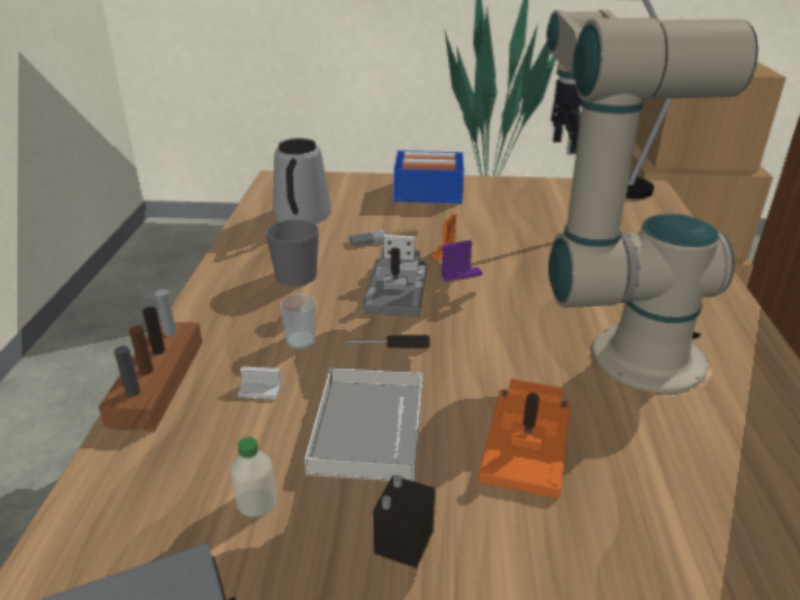

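The vise is on the right, with its handle top at scene (328,308) and side (396,252) and the plate upright beside it. The tray is on the left, the orange vise is near the base, and purple and orange look-alikes stand near the vise. Next I'll localise these roughly.

```bash
python3 - <<'E'
from h import *
s=.64
print('handle top',onz('scene',(328*s,306*s),.115),onz('side',(396*s,250*s),.115))
for n,pts in(('scene',[(459,288),(547,267),(581,305),(489,335)]),('side',[(333,371),(423,373),(414,475),(308,472)])):
    P=np.array([onz(n,np.array(q)*s,.035 if n=='scene' else .035) for q in pts]);print(n,P.round(3).tolist(),P.mean(0).round(3))
for n,pts in(('scene',[(271,345),(277,374),(376,353),(360,318)]),('side',[(365,307),(420,312)])):
    print([onz(n,np.array(q)*s,.022).round(3).tolist() for q in pts])
E
```

```text
handle top [ 0.51458297 -0.19764339  0.115     ] [ 0.50797156 -0.19598029  0.115     ]
scene [[0.46, 0.117, 0.035], [0.458, 0.343, 0.035], [0.61, 0.347, 0.035], [0.629, 0.114, 0.035]] [0.539 0.23  0.035]
side [[0.601, 0.13, 0.035], [0.438, 0.124, 0.035], [0.444, 0.37, 0.035], [0.603, 0.375, 0.035]] [0.521 0.25  0.035]
[[0.486, -0.322, 0.022], [0.576, -0.328, 0.022], [0.586, -0.121, 0.022], [0.467, -0.12, 0.022]]
[[0.568, -0.109, 0.022], [0.451, -0.098, 0.022]]
```

```bash
python3 - <<'E'
from h import *
print(current_orientation(), current_clock())
for yaw in(0,np.pi):print(yaw,solver.solve_ik([.5,-.24,.27],[np.pi,0,yaw]))
for y in (-.08,):
  o=R.from_matrix(R.from_euler('y',-np.pi/4).as_matrix()@R.from_euler('xyz',[np.pi,0,0]).as_matrix()).as_euler('xyz');print(o,solver.solve_ik([.5,.24,.28],o))
r.goto([.5,-.24,.27],[np.pi,0,0])
a,p,o=snap('wrist');np.save('w1.npy',np.array([*p,*o]));cv2.imwrite('pics/w1raw.png',a[:,:,::-1]);cv2.imwrite('pics/w1.png',cv2.resize(a[:,:,::-1],(800,600)))
print(p,o,current_joint_positions(),current_clock())
E
```

```text
[-3.14020608e+00 -1.41107454e-04  2.33823923e-01] 0.1
0 [-5.14101560e-01  1.30507668e-01  1.24107995e+00 -4.44089210e-16
  1.77000503e+00  1.05669477e+00]
3.141592653589793 [-0.51410156  0.13050767  1.24107995  0.          1.77000503 -2.08489789]
[ 3.14159265 -0.78539816  0.        ] [ 0.57598466 -0.34722884  1.82557484 -0.46965598  1.01783683  2.26179985]
[ 0.49958615 -0.24074454  0.26986675] [ 3.14147065e+00  2.99534995e-04 -1.02246582e-03] [-5.15716673e-01  1.30485486e-01  1.24132723e+00 -1.52774308e-04
  1.76997928e+00  1.05633146e+00] 1.8583
```

View pics/w1.png

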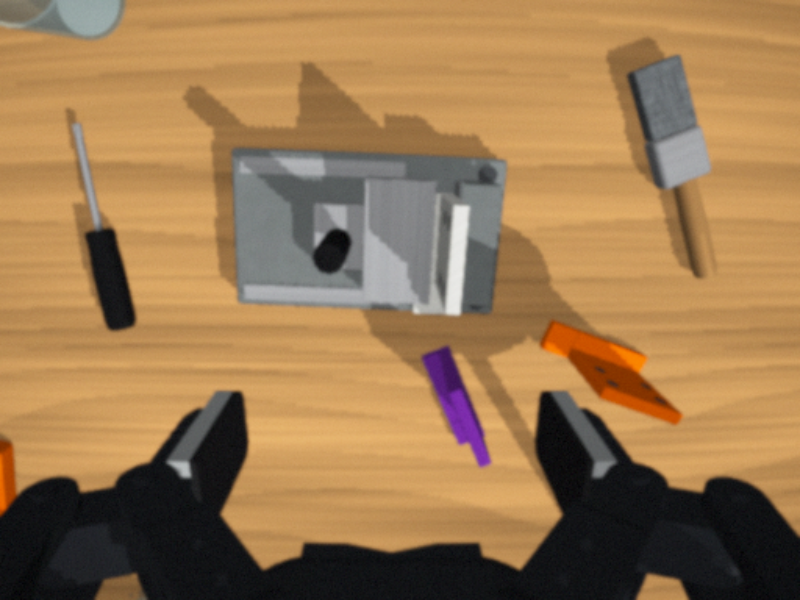

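The wrist view shows the bed corners at about (234,150), (505,160), (491,313) and (238,302). The handle top is at (325,262), and the white plate top strip runs from (462,205) to (453,314). I'll fit the vise pose and check the handle and plate against it.

```bash
python3 - <<'E'
from h import *
w=np.load('w1.npy');p,o=w[:3],w[3:];s=.64
f=lambda q,z:onz('wrist',np.array(q)*s,z,p,o)[:2]
C=np.array([f(q,.022) for q in[(234,150),(505,160),(491,313),(238,302)]]);print(C.round(4).tolist())
print('len',[np.linalg.norm(C[i]-C[(i+1)%4]).round(4) for i in range(4)])
M=np.array([[62,105],[62,-105],[-62,-105],[-62,105]])/1000
c=C.mean(0);D=C-c
yaw=np.arctan2((M[:,0]*D[:,1]-M[:,1]*D[:,0]).sum(),(M*D).sum());Rz=np.array([[np.cos(yaw),-np.sin(yaw)],[np.sin(yaw),np.cos(yaw)]])
print('c',c,'yaw',yaw,'handle',c+Rz@[0,.015],'plate',c+Rz@[0,-.06])
print('meas handle top',f((325,262),.115))
P=np.array([f(q,.107) for q in[(455,203),(470,205),(460,314),(447,314)]]);print(P.round(4).tolist(),P.mean(0),np.arctan2(-(P[0]-P[3])[1]*-1,(P[0]-P[3])[0]))
# white strip mask -> minAreaRect
im=cv2.imread('pics/w1raw.png');m=(im.min(2)>185).astype(np.uint8);cs=cv2.findContours(m,0,2)[0]
for k in sorted(cs,key=cv2.contourArea)[-3:]:
    b=cv2.minAreaRect(k);Q=np.array([f(q/s,.107) for q in cv2.boxPoints(b)]);print(cv2.contourArea(k),np.array(b[0])/s,Q.round(4).tolist(),Q.mean(0))
E
```

```text
[[0.5732, -0.1219], [0.5652, -0.3266], [0.4433, -0.3225], [0.4529, -0.1149]]
len [np.float64(0.2048), np.float64(0.1219), np.float64(0.2078), np.float64(0.1204)]
c [ 0.50865471 -0.22147945] yaw -0.04346350821745943 handle [ 0.50930646 -0.20649362] plate [ 0.50604772 -0.28142279]
meas handle top [ 0.50736536 -0.20042445]
[[0.5419, -0.279], [0.5407, -0.2881], [0.4713, -0.2847], [0.4713, -0.2763]] [ 0.50631769 -0.28202321] -0.03759789610896921
0.0 [185.9375 471.875 ] [[0.3492, -0.0901], [0.3492, -0.0901], [0.3492, -0.0901], [0.3492, -0.0901]] [ 0.34918473 -0.0900986 ]
5.5 [415.625   308.59375] [[0.4766, -0.2551], [0.4766, -0.2571], [0.4734, -0.2571], [0.4734, -0.2551]] [ 0.47501201 -0.25612453]
581.5 [456.7656517  259.35401917] [[0.4725, -0.2749], [0.5406, -0.278], [0.5399, -0.2873], [0.4716, -0.2848]] [ 0.5061449  -0.28126501]
```

The pose fits: sizes agree with the given ones, the plate is at (0.506,-0.281) and yaw is -0.043. Next I pinch the handle and slide the jaw open, stopping on force.

```bash
python3 - <<'E'
from h import *
yaw=-.043;d=np.array([np.sin(-yaw),np.cos(yaw),0]);o=[np.pi,0,yaw]
c=np.array([.5087,-.2215,0]);h=c+d*.019
r.set_gripper(.7,30)
r.goto([h[0],h[1],.16],o);r.move_l([h[0],h[1],.073],v=.1)
f0=np.array(current_force());r.set_gripper(0,40)
print('grip',current_grip_width(),current_grip_force(),f0,current_force())
s=np.array(current_tool_pos());f1=np.array(current_force())
t=h.copy();t[2]=.073
r.move_l(t+d*.036,v=.08);print(current_force(),current_tool_pos())
for k in np.arange(.0375,.054,.0015):
    r.move_l(t+d*k,v=.03);F=np.array(current_force())
    print(round(k,4),F.round(1),((np.array(current_tool_pos())-c)@d).round(4))
    if abs((F-f1)@d)>18:break
print(current_grip_width(),current_clock())
E
```

```text
grip 0.22281385404862966 38.985673785209656 [-1.07598281  0.24400159  0.53047979] [-1.23865267  0.53551025  3.44987206]
[-2.11657239  3.86517056  6.20021001] [ 0.51138952 -0.16564347  0.0735057 ]
0.0375 [-0.7  0.2  5.4] 0.0564
0.039 [-0.4 -1.7  5.7] 0.0576
0.0405 [-1.5 -2.9  6. ] 0.0591
0.042 [-0.7 -4.8  5.1] 0.0602
0.0435 [ -0.7 -10.9   3.3] 0.0603
0.045 [  0.6 -18.    2.4] 0.0603
0.22024513857379052 6.3417
```

```bash
python3 - <<'E'
from h import *
yaw=-.043;d=np.array([np.sin(-yaw),np.cos(yaw),0]);o=[np.pi,0,yaw]
c=np.array([.5087,-.2215,0])
t=c+d*.0603;t[2]=.073
r.move_l(t+d*.0006,v=.03);r.set_gripper(.6,30);print(current_force())
r.move_l(t+[0,0,.087],v=.2)
r.move_l([.485,-.27,.24],v=.3)
a,p,oo=snap('wrist');np.save('w2.npy',np.array([*p,*oo]));cv2.imwrite('pics/w2raw.png',a[:,:,::-1]);cv2.imwrite('pics/w2.png',cv2.resize(a[:,:,::-1],(800,600)))
im=a;s=.64
m=(im.min(2)>185).astype(np.uint8);cs=cv2.findContours(m,0,2)[0];k=max(cs,key=cv2.contourArea);b=cv2.minAreaRect(k)
Q=np.array([onz('wrist',q,.107,p,oo)[:2] for q in cv2.boxPoints(b)]);print(cv2.contourArea(k),np.array(b[0])/s,Q.round(4).tolist(),Q.mean(0))
print('expected handle top px',proj('wrist',np.append((c+d*.060)[:2],.115),p,oo)/s,current_clock())
E
```

```text
[ 1.14084827  0.27377724 -0.70517634]
3405.0 [261.71875 228.90625] [[0.5566, -0.1689], [0.5528, -0.2369], [0.4798, -0.2311], [0.4829, -0.1578]] [ 0.51804646 -0.19868184]
expected handle top px [191.79214537 249.39723791] 8.2417
```

View pics/w2.png

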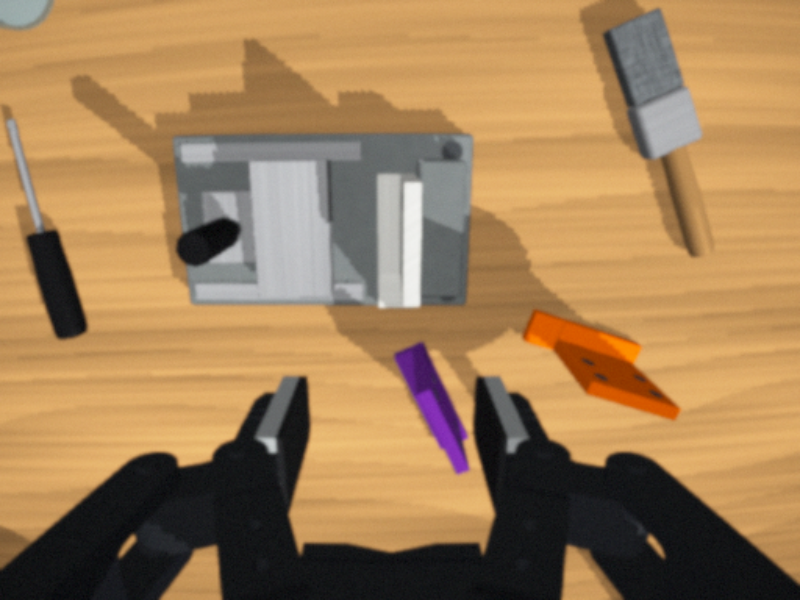

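The jaw is fully open: the handle top at (193,247) matches the predicted (192,249). The plate top strip runs from (413,180) to (412,306). Now I refine the plate position, grasp it and lift.

```bash
python3 - <<'E'
from h import *
w=np.load('w2.npy');p,oo=w[:3],w[3:];s=.64
P=np.array([onz('wrist',np.array(q)*s,.107,p,oo)[:2] for q in[(404,180),(423,181),(421,306),(402,307)]]);g=P.mean(0);print(P.round(4).tolist(),g)
assert np.hypot(*(g-[.506,-.281]))<.006
yaw=-.043;o=[np.pi,0,yaw]
r.move_l([*g,.16],v=.25);r.move_l([*g,.066],v=.1)
print(current_force());r.set_gripper(0,90)
print('grip',current_grip_width(),current_grip_force(),current_force(),current_tool_pos())
np.save('g.npy',g)
r.move_l([*g,.11],v=.06);print(current_force(),current_grip_width())
r.move_l([*g,.27],v=.2);print(current_force(),current_grip_width(),current_clock())
snap('side','s3.png')
a=snap('wrist')[0];b=cv2.imread('pics/s3.png')[100:260,180:340]
cv2.imwrite('pics/c3.png',np.hstack([cv2.resize(b,(400,400)),cv2.resize(a[:,:,::-1],(400,400))]))
E
```

```text
[[0.5419, -0.2782], [0.5409, -0.2883], [0.4711, -0.2854], [0.4709, -0.2745]] [ 0.50619806 -0.28159501]
[-0.87520776 -0.09822428 -0.26419763]
grip 0.1037889873431097 88.26397061347961 [-0.0087492   0.81934961  3.0610153 ] [ 0.50651744 -0.28165466  0.06656784]
[-0.50488833 -0.17495074 -2.71762417] 0.10284185914946255
[ 0.12071205  0.16114652 -3.28547562] 0.10220243462211501 12.1
```

View pics/c3.png

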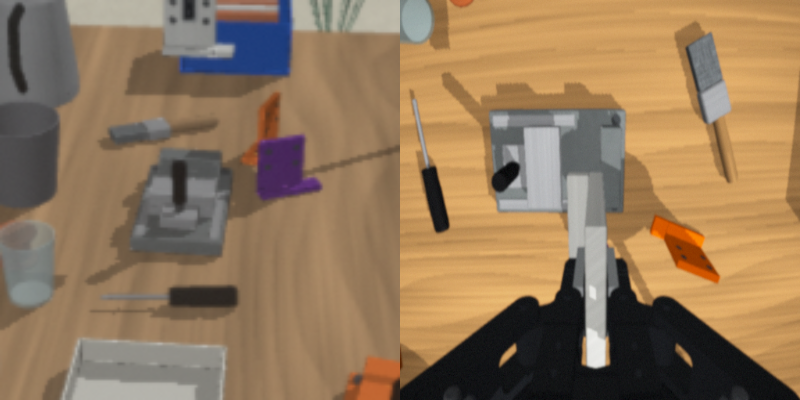

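The bracket is lifted and upright with its toe on the robot side, and the jaw is still open. Next: carry it over the tray and tilt.

```bash
python3 - <<'E'
from h import *
g=np.load('g.npy')
Rv=R.from_euler('z',-.043).as_matrix()[:2,:2]
org=np.array([.5087,-.2215])+Rv@[0,-.06]; dx=(Rv.T@(g-org))[0]; print('dx',dx)
def pose(toe,phi,tilt):
    Rb=(R.from_euler('z',phi)*R.from_euler('y',-tilt)).as_matrix()
    T=np.array(toe)-Rb@[-.06,.008,0]+Rb@[dx,0,.044]
    return T,R.from_matrix(Rb@R.from_euler('x',np.pi).as_matrix()).as_euler('xyz')
toe=[.53,.238,.18];phi=.42
U,ou=pose([.48,.21,.22],phi,0);F,of=pose(toe,phi,np.pi/4)
print(U,ou,solver.solve_ik(U,ou));print(F,of,solver.solve_ik(F,of))
r.goto(U,ou);print(current_clock())
r.goto(F,of);r.hold(.5)
p,o=current_tool_pos(),current_orientation();print(p,o,current_force(),current_grip_width(),current_clock(),current_joint_positions())
a=snap('scene','s4.png')[0];b=snap('side','t4.png')[0]
Rt=R.from_euler('xyz',o).as_matrix()@R.from_euler('x',-np.pi).as_matrix()
tp=np.array(p)+Rt@(np.array([-.06,.008,0])-[dx,0,.044]);print('toe',tp)
for q in('scene','side'):print(q,proj(q,tp),[proj(q,np.array(p)+Rt@(np.array(v)-[dx,0,.044])).round(0) for v in([-.035,0,.085],[.035,0,.085],[.035,8e-3,0])])
u,v=proj('scene',tp).astype(int);A=a[v-100:v+60,u-80:u+80,::-1];u,v=proj('side',tp).astype(int);B=b[v-100:v+60,u-80:u+80,::-1]
cv2.imwrite('pics/c4.png',np.hstack([cv2.resize(A,(400,400)),cv2.resize(B,(400,400))]))
E
```

```text
dx 8.366117859368525e-05
[0.53812381 0.22719503 0.264     ] [3.14159265 0.         0.42      ] [ 3.36281135e-01  2.15609383e-01  1.15761405e+00 -4.44089210e-16
  1.76836923e+00  1.48707746e+00]
[0.54364652 0.23533269 0.25359826] [ 3.14159265 -0.78539816  0.42      ] [ 0.3090137  -0.30734546  1.8473295   0.10710621  0.82216252  1.4191054 ]
14.05
[0.54371038 0.23538254 0.25348031] [-3.14155459 -0.78503281  0.42003533] [-0.33792742  0.51926574 -3.63822059] 0.10368082946279908 15.45 [ 0.30906089 -0.30684057  1.84702374  0.10709067  0.82233017  1.41910878]
toe [0.53003834 0.23803984 0.17988642]
scene [337.06168165 154.44150261] [array([327., 130.]), array([341., 123.]), array([356., 146.])]
side [232.76272158 219.00282133] [array([248., 187.]), array([227., 172.]), array([204., 201.])]
```

View pics/c4.png

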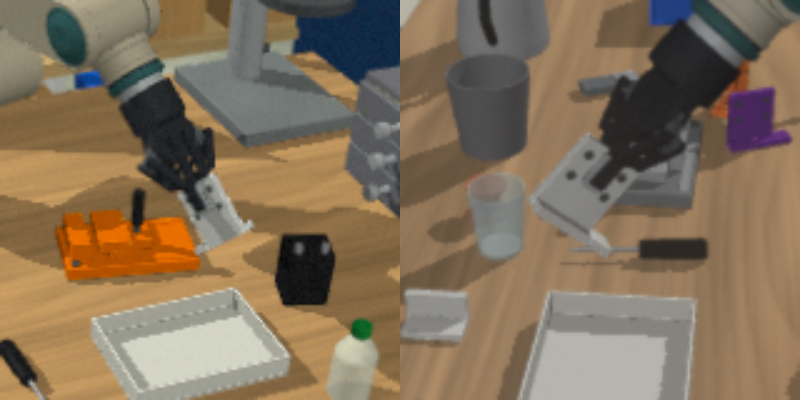

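The bracket is tilted about 45° with its toe lowest. The toe appears at about (200,250) in the left crop and (605,250) in the right, as predicted, which puts it at (0.530, 0.238, 0.180) over the tray centre. I'm handing it in.

```bash
python3 -c "
from h import *
print(current_grip_force(),current_clock(),r.job_done())"
```

```text
the job is handed in; nothing more can be done
87.64328241348267 15.55 None
```

The job is handed in at 15.6 s: the jaw is fully open, and the arm holds the bracket still at 45° with its toe lowest, 18 cm above the bench over the middle of the tray; I touched nothing else.

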